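# Lock the squeeze-tab purge cap on the tube stub

## Task

Fit the squeeze-tab cap on the tube stub: hold its two tabs squeezed in, set it on the fitting, feel for the place where it drops fully home, turn it clockwise (from above) to its stop, and let go so that both tabs spring out and lock it. Press and turn gently, with no more than about 2 kg of push (20 N), and never force it. Leave everything else on the table where it is.

Things in the scene. Friction and masses are not known exactly. Their poses are not given: they have to be found in the camera images.
- cap: Squeeze-lock cap: loose, about 0.25 kg, upright on the table, bare aluminium with two black side tabs, 46 mm tall, same after half a turn. Origin: centre of its underside, z up; tabs on its +y and -y sides. Its floor, 8 mm thick, has a keyhole: a round hole 22 mm across with a slot 13 mm wide running out along the cap's x axis; hollow above. Top plate 54 x 37 mm at z 38 to 44 mm.
- cap_grip (a point): On the cap's axis, 33 mm above its underside: grip height, mid-way between the tab pads; axes as the cap's. Pads: upright, flat, 20 mm wide, z 10 to 46 mm above the underside, 60 mm over both when sprung out, 48 mm when fully squeezed. A parallel gripper from above, closing along the cap's y on both pads with 25 N or more, squeezes them fully and carries the cap.
- tab_a (a joint): How far the +y tab is pressed in, m: 0 sprung out, 0.006 fully squeezed. Its spring pushes back with 6 N at 0, 12 N at 0.006. A steel foot 10 mm wide under each pad (1 to 8 mm above the cap's underside) reaches 34.5 mm from the cap's axis sprung out, 28.5 mm squeezed: keep fingertips above 9 mm.
- tab_b (a joint): The same for the -y tab.
- stub: Upright tube stub, fixed: steel tube 48 mm across on a dark foot plate 120 x 100 x 10 mm, with the fitting for the cap on its end. Origin: on the tube's axis at the table, z up. The fitting is a flange 84 mm across, with a rim near its edge 7 mm high, 63 mm inside and 76 mm outside across, with two windows 18 mm wide.
- stub_top (a point): On the tube's axis at the flange's upper face, 60 mm above the table, axes as the stub's: the cap's origin ends here, within 1 mm. A round centre pin, 20 mm across with a bevelled tip, rises 35.5 mm from here. A cross bar through it, 36 mm long, 10 mm wide, spans heights 9.5 to 15.5 mm; its direction is NOT measured: anywhere within 0.4 rad of this point's x axis.
- bar_top (a point): On the tube's axis, level with the cross bar's top, 75.5 mm above the table. With its slot out of line, the cap's underside rests here; with the slot (cap x) in line with the bar, within about 5 degrees, it drops 15.5 mm to the flange. The bar's direction must be felt for (or seen). Keep the tabs squeezed, else their feet land on the rim.
- rim_top (a point): On the tube's axis, level with the rim's top, 67 mm above the table. Once home, the cap turns about 45 degrees clockwise from above, tabs squeezed, till its feet meet two sprung stops (0.15 N m at first touch, +0.03 N m per 0.01 rad, solid after 0.25 rad); there, within 5 degrees, the feet face the rim's windows and, released, spring out: locked. Elsewhere the rim keeps released tabs about 3 mm in. Windows and stops go with the bar.
- plain_cap: bystander: plain round aluminium plug without tabs, 54 mm across, 34 high; origin under its centre
- offcut: bystander: short steel tube offcut standing on end, 38 across, 45 high; origin under its centre
- square: bystander: dark L-shaped steel square, legs about 70 long, 16 high; origin under the middle of its x leg
- brush: bystander: hand brush lying along its x axis
- spray: bystander: grey spray can, 60 across, 170 high; origin under its centre
- block: bystander: wooden block 90 x 45 x 40; origin under its centre
- spanner: bystander: steel spanner lying along its x axis
Not all that is in view belongs to the job. What is shaped like the cap but green or yellow is not meant.

How it is judged:
On the way:
1. with both tabs squeezed in, the cap drops fully home on the fitting (z of cap in the frame of stub_top below 0.003 m and horizontal distance between cap and stub_top below 0.004 m and angle between cap's own z axis and vertical below 0.06 rad and value of joint each of tab_a, tab_b above 0.003 m), for 0.1 s.
At the end, for the whole second after the job is handed in: The cap rests upright and still (under 20 mm/s) on the stub's fitting, released: its underside within 3 mm of the flange, within 4 mm of the tube's axis, tilted less than 0.06 rad, and both tabs sprung out (pressed in by less than 1.5 mm) (z of cap in the frame of stub_top below 0.003 m and horizontal distance between cap and stub_top below 0.004 m and angle between cap's own z axis and vertical below 0.06 rad and value of joint each of tab_a, tab_b below 0.0015 m and linear speed of cap below 0.02 m/s); the robot touches nothing.
It fails at once if the cap pressed or wrenched against the stub with more than 30 N (contact force between cap and stub above 30 N).
It fails at once if the gripper pressed on the stub with more than 15 N (contact force between the fingers and stub above 15 N).
It fails at once if another thing on the table moved by more than 20 mm (distance of any of plain_cap, offcut, square, brush, spray, block, spanner from where it was at the start of the episode above 0.02 m).
It also fails if it takes over 64 s, if anything falls off the work surface, if the arm or the gripper's body presses on something with over 40 N, if the wrist force passes 120 N, or if a joint passes its speed limit or range.

## Robot

A 6-joint arm with a two-finger parallel gripper is mounted at the origin on the work surface. World frame = base frame: x ahead of the robot, y to its left, z up, the work surface at z = 0. Lengths are in m, angles in rad, forces in N, time in s.
With the tool pointing down it reaches from about 0.325 to 0.775 m from the base axis. Payload 5.5 kg.
Tool frame: the origin (TCP) lies at the very end of the fingers, on their centre line; the grasp point (between the pads) lies 19 mm behind it (bot.grip_depth is the distance from the TCP to the grasp point, in m); y points along the fingers, z is the direction in which the jaws open and shut, and the axes are right-handed (so a half turn about y gives the same grasp; the last joint's range is limited). The gripper opens to 88 mm and grips with 3 to 60 N. Pads are 20 mm wide; open, the fingers measure 115 mm over their backs; the gripper's body (75 mm by 178 mm) begins 61 mm behind the grasp point.
Start: joints at [1.095, 0.091, 1.231, -0, 1.82, -0.057], TCP at [0.244, 0.548, 0.223] pointing down, gripper open.
Joint ranges: [-2.87, 2.87], [-0.86, 2.18], [0.17, 2.46], [-1.51, 4.65], [0.06, 2.69], [-2.65, 2.65]. Speed limits (rad/s): [2.57, 2.57, 3.01, 3.14, 3.14, 3.14].

## Interface

Orientations are given as a rotation vector (axis times angle).
In Python, from station import bot gives the robot as it stands.
- The arm moves only by the tool carry_out, never from a script. Its argument "rows" is one flat list of numbers, 4 for each row, row after row: the shift along the tool's x, y, z in mm, then the turn about the tool's y in rad. A call has 1 to 10 rows; each row is the pose to reach, as a shift and turn from the pose commanded when the call began, along the tool's axes at that moment; what a row does not reach only later rows make up. A row lasts 1/10 s, in which the tool goes at most 50 mm and 8.59 degrees, less where a joint would pass 70% of its speed; a pose out of reach is approached as far as the arm can. A call with a gripper value outside its range is refused whole. "fingers" is the finger opening in mm, from 0 to 87.8, set as the call begins (left out, the last holds). The fingers move at their own pace and stop on an object; "squeeze" is the grip in N (left out, the last holds). Time passes only in rows, so rows that repeat a pose let the fingers close. It gives the time, the measured TCP pose, the force and the opening at its end, in the units of the state.
- bot.sense(): the state, without advancing time (a new reading comes with each control period).
- bot.camera(name): name is "scene" or "top"; returns (picture, depth): 400x640x3 uint8, red, green, blue; 400x640 float32, m along the optical axis (not along the pixel's ray), 0 where there is no reading.
- bot.get_calibration(name): a dict with "mtx" (3x3 intrinsics, pixels), "camera_from_world" (4x4, takes a point from world to camera coordinates). Camera axes: x right, y down, z forward; pixel columns grow to the right and rows downward; lengths in m; the calibration is good to about 2 mm. A picture is of the moment at which its call begins. get_calibration takes no time and is no camera call.
- bot.sign_off(): hands the job in, once; it reports no verdict.
Trained networks look in the newest picture that a camera, given by its name, has taken for a name from the list of things; names that differ only in an ending like _2 or _b are one class to them, and where a whole thing is asked for, a point or a joint stands for the part that bears it (a point fixed in the world has none). Each returns a list of dicts, best first, with "p" (0 to 1); they miss things now and then, are a little off and sometimes report something else, mostly with a low value. They report only what shows in the picture. A call takes as long as a camera call. They do not tell look-alikes from the thing itself.
- bot.cut_out(camera, label): "pixels" (400x640 bool, what is visible of it) and "box" ([left, top, right, bottom] in pixels, round what is visible of it).
The state is a dict: "time_s": time; "q": joint angles; "qd": joint speeds; "effort": joint torques, N m; "position": TCP position; "eef_rot": TCP orientation; "force": force on the tool from outside, world axes, zero at the start; "torque": the same for the moment, N m; "gripper_width": finger opening in m.
Only numpy, scipy, OpenCV 4.12 (cv2) and the standard library are available. Lean on these libraries where they do the work, as an engineer would, in place of code of your own. Each camera call takes 0.05 s, during which the arm holds its last target.

## Working session

There is one attempt and no reset: what is moved stays moved. The work goes in short steps, Python scripts to look and compute and a tool call to move; the robot and the scene stay as the last step left them, time stands still between calls to the robot, and variables do not carry over. Pictures are saved under pics/ and viewed, and the job is handed in when it is done.

Besides the shell and the picture viewer there is one more tool, called after "Request:" as name(argument=value, ...) on one line, values as JSON. carry_out: Moves the arm, as the interface text tells. Its arguments: {"type":"object","properties":{"rows":{"type":"array","items":{"type":"number"}},"fingers":{"type":"number"},"squeeze":{"type":"number"}},"required":["rows"]}

```bash
ls; mkdir -p pics; cat > h.py <<'E'
import numpy as np,cv2
from station import bot
def snap(n,f):
    p,d=bot.camera(n); cv2.imwrite(f'pics/{f}.png',p[:,:,::-1]); np.savez(f'pics/{f}.npz',p=p,d=d); return p,d
def world(n,u,v,d):
    c=bot.get_calibration(n);K=c['mtx'];T=np.linalg.inv(c['camera_from_world'])
    u=np.asarray(u,float);v=np.asarray(v,float);d=np.asarray(d,float)
    P=np.stack([(u-K[0,2])/K[0,0]*d,(v-K[1,2])/K[1,1]*d,d,np.ones_like(d)],-1)
    return (P@T.T)[...,:3]
def cloud(n,d):
    v,u=np.mgrid[:400,:640]; return world(n,u,v,d)
def pix(n,P):
    c=bot.get_calibration(n);K=c['mtx'];T=np.array(c['camera_from_world'])
    q=T[:3,:3]@np.asarray(P)+T[:3,3]; q=K@q; return q[:2]/q[2]
E
python3 - <<'E'
from h import *
for n in ('scene','top'):
    snap(n,n+'0')
    for l in ('cap','stub'):
        for r in bot.cut_out(n,l): print(n,l,r['p'],r['box'])
print(bot.sense())
E
```

```text
pics
scene cap 0.97 [363.2, 174.6, 387.2, 196.6]
scene cap 0.83 [331.9, 221.4, 360.4, 251.1]
scene cap 0.51 [284.2, 232.3, 301.5, 257.7]
scene stub 0.92 [209.0, 164.0, 253.9, 209.9]
top cap 0.82 [275.2, 193.1, 297.9, 213.9]
top cap 0.82 [289.5, 164.0, 306.7, 188.7]
top cap 0.8 [276.6, 230.1, 294.2, 247.7]
top cap 0.19 [384.5, 182.9, 423.7, 228.3]
top stub 0.93 [387.1, 183.6, 424.1, 226.5]
{'time_s': 0.3, 'q': array([ 1.09527656e+00,  9.14022162e-02,  1.23110956e+00,  1.44030832e-06,
        1.81980381e+00, -5.67236140e-02]), 'qd': array([-0.00091246, -0.0030564 , -0.00154774, -0.00203437,  0.00188239,
       -0.00151521]), 'effort': array([-1.04051363e-03, -4.45608151e+01, -4.05888891e+01,  6.96839299e-02,
        2.31967651e-02, -8.88634736e-05]), 'position': array([0.24396803, 0.54805837, 0.22221877]), 'eef_rot': array([-1.54642075,  0.32866886, -0.32836626]), 'force': array([-0.31173813, -0.10973877, -0.69237834]), 'torque': array([-0.0211525 ,  0.04231088, -0.03148909]), 'gripper_width': 0.08787762463090158}
```

View pics/scene0.png

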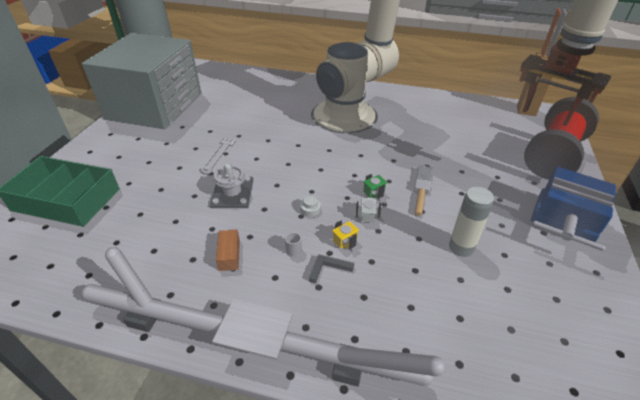

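View pics/top0.png

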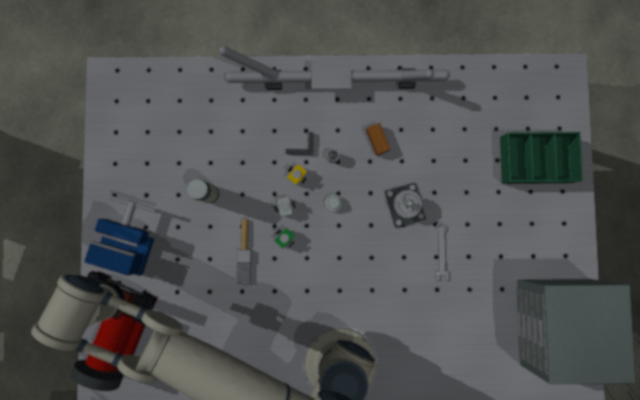

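```bash
python3 - <<'E'
from h import *
p=np.load('pics/top0.npz')['p'][:,:,::-1]
a=cv2.resize(p[155:255,260:360],(500,500),interpolation=cv2.INTER_CUBIC)
b=cv2.resize(p[180:230,380:430],(300,300),interpolation=cv2.INTER_CUBIC)
q=np.load('pics/scene0.npz')['p'][:,:,::-1]
c=np.zeros((500,800,3),np.uint8);c[:,:500]=a;c[:300,500:]=b
cv2.imwrite('pics/c0.png',c)
e=cv2.resize(q[155:265,195:395],(800,440),interpolation=cv2.INTER_CUBIC);cv2.imwrite('pics/c1.png',e)
E
```

```text
(no output)
```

View pics/c0.png

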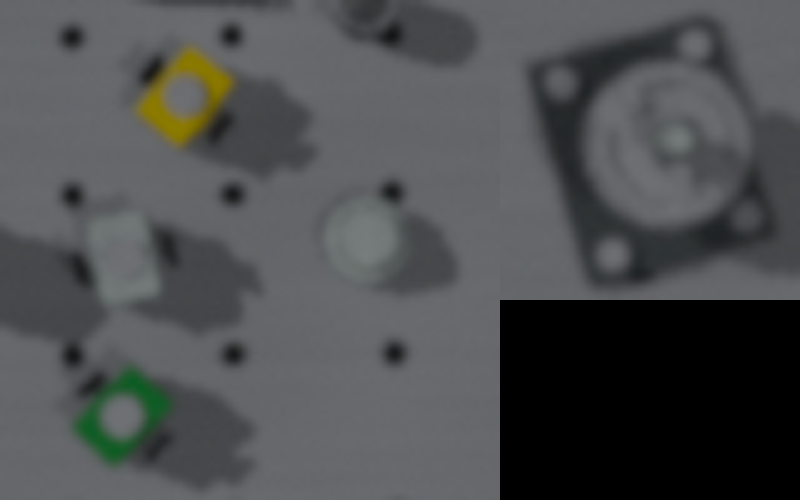

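View pics/c1.png

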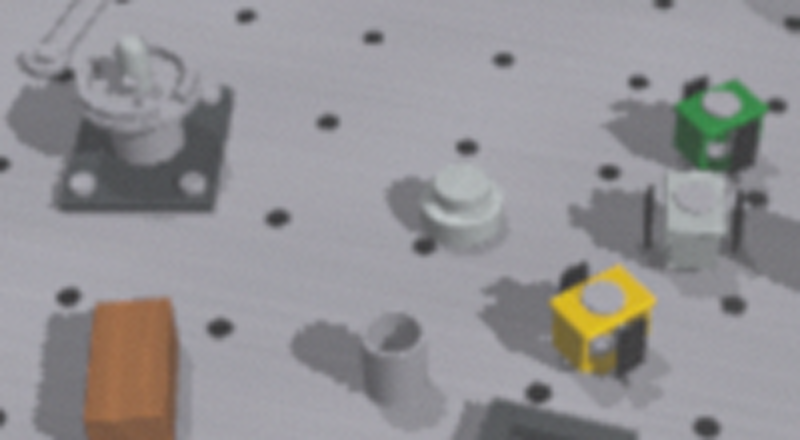

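The cap-shaped candidates in the top view are green at (285,239), bare aluminium at (286,204) and yellow at (297,174). The bare one has black tabs and no colour, so it matches the description. The enlarged crop confirms this, with its tabs to the left and right in the image. The stub is at (406,204), and its pin is visible. Next I'll measure both.

```bash
python3 - <<'E'
from h import *
for n,(u0,v0,u1,v1) in (('top',(270,188,303,218)),('scene',(350,190,390,226))):
    z=np.load(f'pics/{n}0.npz');W=cloud(n,z['d'])
    m=np.zeros((400,640),bool);m[v0:v1,u0:u1]=1
    m&=(W[...,2]>.034)&(W[...,2]<.052)&(z['p'].min(2)>95)
    P=W[m].astype(np.float32);print(n,len(P),P.mean(0),np.median(P[:,2]))
    r=cv2.minAreaRect(P[:,:2]*1000);print(r)
    g=W[v0:v1,u0:u1]; t=(g[...,2]<.01);print('table z',np.median(g[...,2][t]))
for n,(u0,v0,u1,v1) in (('top',(380,178,430,232)),('scene',(200,155,262,215))):
    z=np.load(f'pics/{n}0.npz');W=cloud(n,z['d'])
    g=W[v0:v1,u0:u1].reshape(-1,3)
    for lo,hi in ((.005,.018),(.052,.073),(.085,.1)):
        P=g[(g[:,2]>lo)&(g[:,2]<hi)].astype(np.float32)
        if len(P)<3: print(n,lo,len(P));continue
        print(n,lo,len(P),P.mean(0),cv2.minAreaRect(P[:,:2]*1000),cv2.minEnclosingCircle(P[:,:2]*1000))
E
```

```text
top 188 [0.47913975 0.16414052 0.04510511] 0.04515257
((479.88031005859375, 162.6512908935547), (54.34581756591797, 35.796146392822266), 10.524618148803711)
table z 0.0006267685373134713
scene 269 [0.4850921  0.16362767 0.04514268] 0.04558493
((496.7862854003906, 150.42062377929688), (58.821868896484375, 106.83988952636719), 53.86959457397461)
table z 0.0018574874135284802
top 0.005 746 [ 0.48003268 -0.20278196  0.01028912] ((482.3268737792969, -207.8089599609375), (152.92433166503906, 166.03294372558594), 88.91972351074219) ((486.3623352050781, -206.64935302734375), 108.30933380126953)
top 0.052 540 [ 0.48234722 -0.20768256  0.06270563] ((481.7132263183594, -207.67405700683594), (81.43453216552734, 81.98502349853516), 0.700742244720459) ((482.7937316894531, -208.56210327148438), 41.909263610839844)
top 0.085 31 [ 0.48256344 -0.20643939  0.09319107] ((482.5771179199219, -207.0466766357422), (17.38936424255371, 14.748126983642578), 89.73400115966797) ((482.73089599609375, -207.5211639404297), 9.314080238342285)
scene 0.005 913 [ 0.48319876 -0.21607219  0.01110847] ((440.338623046875, -229.39089965820312), (271.5552062988281, 162.15025329589844), 27.019262313842773) ((448.7338562011719, -245.8536834716797), 148.28268432617188)
scene 0.052 500 [ 0.48908082 -0.2030387   0.06366187] ((484.63421630859375, -205.99295043945312), (80.36966705322266, 80.67024230957031), 80.9501724243164) ((483.26593017578125, -206.21153259277344), 42.65400695800781)
scene 0.085 49 [ 0.4858873  -0.20542324  0.09305901] ((485.6015319824219, -206.10781860351562), (14.516542434692383, 18.305679321289062), 13.379117012023926) ((484.064697265625, -206.24478149414062), 9.543865203857422)
```

```bash
python3 - <<'E'
from h import *
for n in ('top','scene'):
    c=bot.get_calibration(n);print(n,c['mtx'],np.linalg.inv(c['camera_from_world'])[:3,3])
p=np.load('pics/top0.npz')['p'][:,:,::-1];q=np.load('pics/scene0.npz')['p'][:,:,::-1]
b=cv2.resize(p[182:228,384:428],None,fx=9,fy=9,interpolation=cv2.INTER_CUBIC)
c=cv2.resize(q[162:212,208:250],None,fx=9,fy=9,interpolation=cv2.INTER_CUBIC)
f=np.zeros((450,790,3),np.uint8);f[:b.shape[0],:396]=b;f[:450,400:400+378]=c
f=cv2.convertScaleAbs(f,alpha=1.5,beta=-40)
cv2.imwrite('pics/c2.png',f)
E
```

```text
top [[506.3962156    0.         320.22163056]
 [  0.         506.3962156  195.92578544]
 [  0.           0.           1.        ]] [0.38653058 0.05560501 1.5772474 ]
scene [[409.79263256   0.         324.41266681]
 [  0.         409.79263256 199.62869386]
 [  0.           0.           1.        ]] [1.23271501 0.23390432 0.74405673]
```

View pics/c2.png

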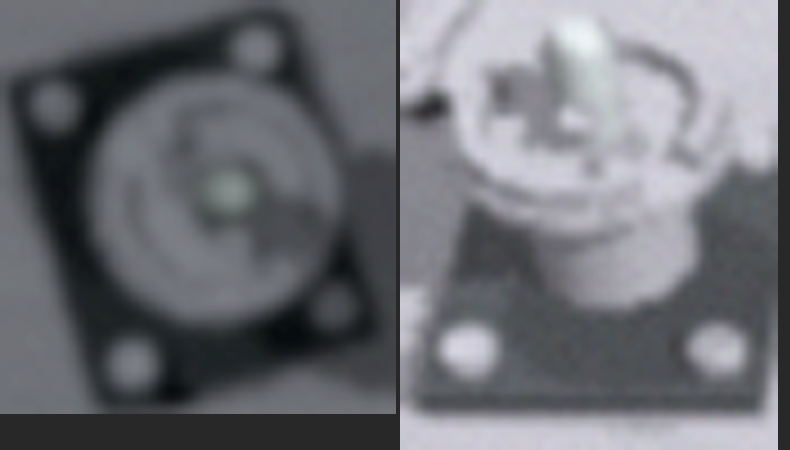

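```bash
python3 - <<'E'
from h import *
for n in ('top','scene'):
    z=np.load(f'pics/{n}0.npz');W=cloud(n,z['d'])
    r=np.hypot(W[...,0]-.483,W[...,1]+.2073)
    d=np.full((400,640),0.);
    img=np.clip((W[...,2]-.05)/.035*255,0,255).astype(np.uint8)
    s=(slice(182,228),slice(384,428)) if n=='top' else (slice(162,202),slice(208,252))
    cv2.imwrite(f'pics/z_{n}.png',cv2.resize(cv2.applyColorMap(img[s],cv2.COLORMAP_JET),None,fx=9,fy=9,interpolation=cv2.INTER_NEAREST))
    for lo,hi,r0,r1 in ((.0715,.082,.011,.022),(.0645,.0715,.030,.04),):
        m=(W[...,2]>lo)&(W[...,2]<hi)&(r<r1)&(r>r0)
        P=W[m][:,:2]-[.483,-.2073]
        a=np.arctan2(P[:,1],P[:,0]);c=np.mean(np.exp(2j*a))
        print(n,lo,len(P),np.degrees(np.angle(c))/2,abs(c))
        print(np.histogram(np.degrees(a),np.arange(-180,181,20))[0])
    m=(W[...,2]>.005)&(W[...,2]<.016)
    lab=m[s].astype(np.uint8);k,l,st,_=cv2.connectedComponentsWithStats(lab,connectivity=4)
    i=1+np.argmax(st[1:,4]);P=W[s][l==i].astype(np.float32);P=P[np.hypot(P[:,0]-.483,P[:,1]+.207)<.08]
    print('plate',cv2.minAreaRect(P[:,:2]*1000))
E
cd pics; python3 -c "
import cv2,numpy as np
a=cv2.imread('z_top.png');b=cv2.imread('z_scene.png');f=np.zeros((420,800,3),np.uint8);f[:414,:396]=a;f[:360,400:796]=b;cv2.imwrite('z.png',f)"
```

```text
top 0.0715 15 13.77069979122832 0.8775009694321968
[3 3 0 0 0 0 0 0 1 4 3 0 0 0 0 0 0 1]
top 0.0645 119 -26.63927188715356 0.09795637071185578
[ 4  8  5  4  8  6 10 10  8  7  9  3  6  7  4  6  7  7]
plate ((483.2627868652344, -209.09861755371094), (124.44811248779297, 102.0794906616211), 15.235772132873535)
scene 0.0715 10 17.046913946247976 0.895381148014321
[0 0 0 0 0 0 0 0 2 3 5 0 0 0 0 0 0 0]
scene 0.0645 140 -32.97194475447971 0.2569854849544976
[ 6  0  0  4  9 10  7 12 11 12 12  2  4  9  9  8 12 13]
plate ((476.407470703125, -210.114501953125), (106.71446990966797, 103.2501449584961), 14.123239517211914)
```

View pics/z.png

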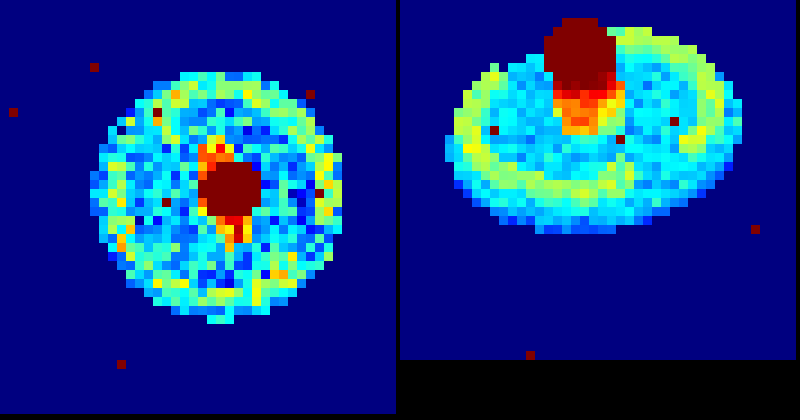

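The depth picture shows the bar running upper-left to lower-right through the pin at (228,188), roughly 15° from world x. I'll average several frames to sharpen this.

```bash
cat > m.py <<'E'
from h import *
D={n:np.stack([bot.camera(n)[1] for _ in range(10)]) for n in ('top','scene')}
np.savez('pics/avg.npz',**D)
E
python3 m.py; cat > m2.py <<'E'
from h import *
from scipy.optimize import minimize
A=np.load('pics/avg.npz')
for n in ('top','scene'):
    d=np.median(A[n],0);W=cloud(n,d)
    # flange circle
    s=(slice(175,235),slice(378,434)) if n=='top' else (slice(150,212),slice(200,260))
    m=np.zeros(d.shape,bool);m[s]=1
    P=W[m&(W[...,2]>.052)&(W[...,2]<.0735)].astype(np.float32)
    c,rr=cv2.minEnclosingCircle(P[:,:2]);print(n,'flange',c,rr,len(P), P[:,2].min())
    T=W[m&(W[...,2]>.0935)&(W[...,2]<.1)];print('pin top',T.mean(0),len(T))
    for c0 in (np.array(c),np.array([.4828,-.2070])):
        r=np.hypot(W[...,0]-c0[0],W[...,1]-c0[1])
        B=W[m&(W[...,2]>.0725)&(W[...,2]<.0785)&(r<.021)&(r>.011)]
        q=B[:,:2]-c0;a=np.arctan2(q[:,1],q[:,0]);print('bar',len(B),np.degrees(np.angle(np.mean(np.exp(2j*a))))/2,np.round(np.c_[np.degrees(a),np.hypot(*q.T)*1e3])[:40].astype(int).tolist())
    # cap
    s=(slice(188,218),slice(270,303)) if n=='top' else (slice(190,228),slice(350,388))
    m[:]=0;m[s]=1
    C=W[m&(W[...,2]>.041)&(W[...,2]<.05)].astype(np.float32)
    if n=='scene': C=C[C[:,0]>.44]
    print('cap',len(C),C.mean(0),cv2.minAreaRect(C[:,:2]*1000))
    X=C[:,:2]-C[:,:2].mean(0);w,v=np.linalg.eigh(X.T@X);print(np.sqrt(w/len(X)*12),np.degrees(np.arctan2(v[1,1],v[0,1])))
E
python3 m2.py
```

```text
Traceback (most recent call last):
  File "m2.py", line 10, in <module>
    c,rr=cv2.minEnclosingCircle(P[:,:2]);print(n,'flange',c,rr,len(P), P[:,2].min())
         ~~~~~~~~~~~~~~~~~~~~~~^^^^^^^^^
cv2.error: OpenCV(4.12.0) /io/opencv/modules/imgproc/src/shapedescr.cpp:201: error: (-215:Assertion failed) count >= 0 && (depth == CV_32F || depth == CV_32S) in function 'minEnclosingCircle'
```

```bash
sed -i 's/P\[:,:2\])/P[:,:2].copy())/; s/minAreaRect(C\[:,:2\]\*1000)/minAreaRect((C[:,:2]*1000).copy())/' m2.py; python3 m2.py
```

```text
top flange (0.4830663204193115, -0.20861156284809113) 0.042137179523706436 551 0.05707167
pin top [ 0.48221054 -0.20733565  0.09598528] 26
bar 20 14.221226472902645 [[17, 18], [7, 17], [30, 16], [20, 15], [9, 14], [-5, 14], [35, 14], [25, 12], [12, 11], [-6, 11], [42, 11], [-147, 12], [171, 13], [-179, 13], [-166, 13], [-153, 14], [-179, 16], [-167, 16], [-159, 17], [-178, 19]]
bar 19 12.315785834567357 [[11, 18], [1, 17], [24, 16], [14, 15], [2, 14], [-11, 15], [28, 13], [17, 12], [3, 11], [-13, 12], [-140, 13], [178, 12], [-172, 13], [-159, 14], [-147, 15], [-173, 16], [-161, 16], [-154, 17], [-173, 19]]
cap 234 [0.47956112 0.16215703 0.04495309] ((479.8609619140625, 162.0963592529297), (53.79323196411133, 60.1516227722168), 11.455658912658691)
[0.04497538 0.05272738] -165.80165
scene flange (0.4825543761253357, -0.20703360438346863) 0.04190346598625183 503 0.056237575
pin top [ 0.48406923 -0.20590283  0.09583566] 28
bar 12 15.665201459188083 [[-3, 13], [9, 12], [21, 12], [33, 11], [3, 16], [11, 15], [21, 15], [31, 15], [1, 16], [11, 16], [20, 16], [29, 18]]
bar 12 15.802555993422564 [[-3, 12], [9, 12], [21, 12], [34, 11], [3, 16], [11, 15], [22, 15], [31, 14], [1, 16], [11, 16], [20, 16], [29, 18]]
cap 289 [0.4892038  0.16161169 0.04601149] ((507.64434814453125, 151.54339599609375), (57.2784538269043, 124.8473129272461), 66.8277816772461)
[0.04611762 0.09697306] 163.6164
```

```bash
cat > go.py <<'E'
from h import *
import sys
from scipy.spatial.transform import Rotation as Rn
def st(tx=None,ty=None,tz=None,yaw=None):
    s=bot.sense();R=Rn.from_rotvec(s['eef_rot']).as_matrix();p=s['position']
    print('t',s['time_s'],'p',np.round(p*1e3,2),'F',np.round(s['force'],1),'M',np.round(s['torque'],2),'w',round(s['gripper_width']*1e3,2),'q6',round(s['q'][5],3))
    print('toolx',np.round(R[:,0],4),'tooly',np.round(R[:,1],4),'toolz',np.round(R[:,2],4),'jaw yaw',np.degrees(np.arctan2(R[1,2],R[0,2])))
    if tx is not None:
        print('shift mm (tool)',np.round(R.T@(np.array([tx,ty,tz])-p)*1e3,1))
    return s,R
if __name__=='__main__': st(*[float(a) for a in sys.argv[1:]])
E
python3 go.py .4797 .1623 .1
```

```text
t 1.3 p [244.01 548.17 222.63] F [ 0.7 -0.1 -0.3] M [-0.01  0.02 -0.03] w 87.61 q6 -0.057
toolx [ 0.9136 -0.4066 -0.    ] tooly [ 0.  0. -1.] toolz [0.4066 0.9136 0.    ] jaw yaw 66.00681912506033
shift mm (tool) [ 372.2  122.6 -256.7]
```

Request:
carry_out(rows=[37,0,-26,-0.06,74,0,-51,-0.12,112,0,-77,-0.19,149,0,-103,-0.25,186,0,-128,-0.31,223,0,-154,-0.37,260,0,-180,-0.43,298,0,-205,-0.5,335,0,-231,-0.56,372,0,-257,-0.62], fingers=87, squeeze=40)

```text
time_s: 2.3
position: [0.48, 0.1604, 0.2229]
eef_rot: [-1.565, -0.161, 0.159]
force: [0.9, 0.4, 0.5]
gripper_width: 0.0867
```

```bash
python3 go.py .4797 .1623 .06
```

```text
t 2.3 p [480.02 160.36 222.92] F [0.9 0.4 0.5] M [ 0.09  0.04 -0.03] w 86.73 q6 -1.519
toolx [9.793e-01 2.023e-01 8.000e-04] tooly [ 8.e-04  2.e-04 -1.e+00] toolz [-2.023e-01  9.793e-01  1.000e-04] jaw yaw 101.67105036070649
shift mm (tool) [ -0.  162.9   2. ]
```

Request:
carry_out(rows=[0,45,0,0,0,90,0,0,0,130,0,0,0,160,0,0,0,160,0,0])

```text
time_s: 2.8
position: [0.4763, 0.1612, 0.0575]
eef_rot: [-1.566, -0.151, 0.165]
force: [-1.4, -0.7, -0.1]
gripper_width: 0.087
```

```bash
python3 -c "
from h import *
from go import st
st(.4797,.1623,.014)
p,d=snap('scene','s1');r=cv2.resize(p[140:250,300:440],None,fx=5,fy=5,interpolation=cv2.INTER_CUBIC);cv2.imwrite('pics/s1c.png',r[:,:,::-1])"
```

```text
t 2.8 p [476.29 161.18  57.48] F [-1.4 -0.7 -0.1] M [ 0.06 -0.02  0.  ] w 87.02 q6 -1.513
toolx [ 0.9798  0.1996 -0.0091] tooly [-0.0088 -0.0023 -1.    ] toolz [-1.996e-01  9.799e-01 -5.000e-04] jaw yaw 101.51445522986805
shift mm (tool) [ 4.  43.4  0.4]
```

View pics/s1c.png

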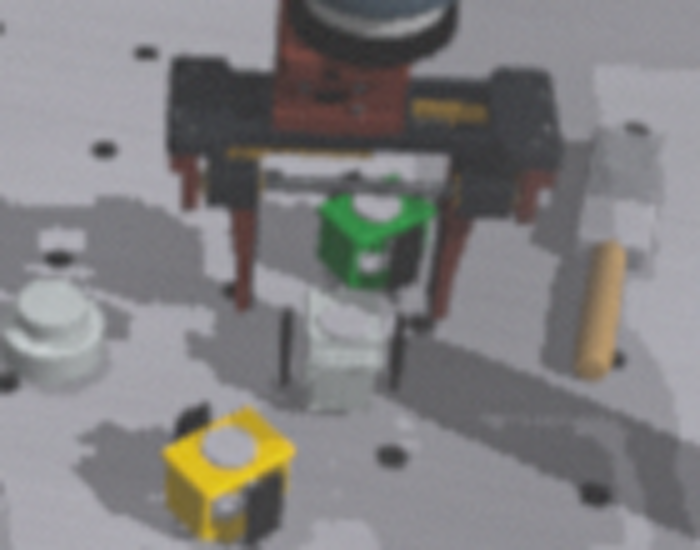

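Request:
carry_out(rows=[0,0,0,0,0,0,0,0])

```text
time_s: 3.05
position: [0.4808, 0.1626, 0.0655]
eef_rot: [-1.564, -0.162, 0.155]
force: [-0.3, -0.6, 0.8]
gripper_width: 0.0869
```

```bash
python3 go.py .4797 .1623 .014
```

```text
t 3.05 p [480.82 162.56  65.51] F [-0.3 -0.6  0.8] M [ 0.04  0.06 -0.02] w 86.93 q6 -1.513
toolx [0.9798 0.2    0.0044] tooly [ 0.0043  0.0011 -1.    ] toolz [-2.000e-01  9.798e-01  2.000e-04] jaw yaw 101.53949550701219
shift mm (tool) [-1.4 51.5 -0. ]
```

Request:
carry_out(rows=[0,10,0,0,0,22,0,0,0,34,0,0,0,43,0,0,0,48,0,0,0,49,0,0,0,49,0,0,0,49,0,0])

```text
time_s: 3.85
position: [0.4797, 0.1622, 0.0142]
eef_rot: [-1.565, -0.159, 0.157]
force: [-0.0, 0.1, 0.7]
gripper_width: 0.087
```

```bash
python3 go.py .4797 .1623 .014;python3 -c "
from h import *
p,d=snap('scene','s2');r=cv2.resize(p[140:250,300:440],None,fx=5,fy=5,interpolation=cv2.INTER_CUBIC);cv2.imwrite('pics/s2c.png',r[:,:,::-1])"
```

```text
t 3.85 p [479.69 162.19  14.16] F [-0.   0.1  0.7] M [ 0.01 -0.04 -0.01] w 87.03 q6 -1.513
toolx [9.798e-01 1.998e-01 9.000e-04] tooly [ 8.e-04  2.e-04 -1.e+00] toolz [-1.998e-01  9.798e-01  1.000e-04] jaw yaw 101.52816873541212
shift mm (tool) [0.  0.2 0.1]
```

View pics/s2c.png

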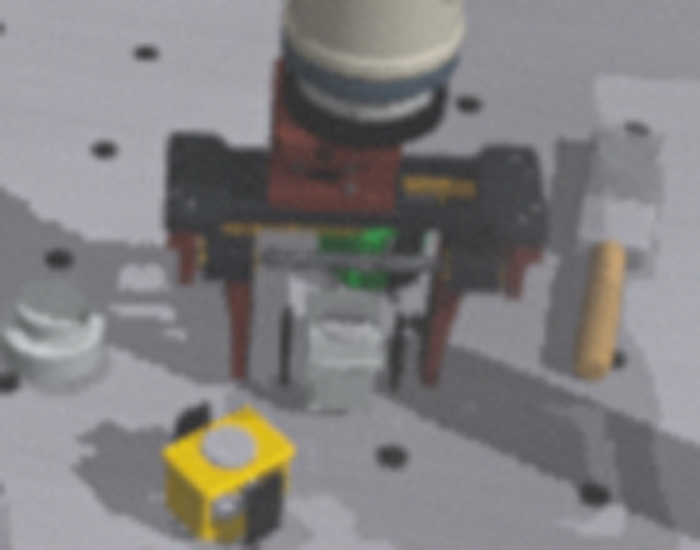

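The fingers, at (240,370) and (432,375), straddle the bare cap's pads evenly. I'll close them now.

Request:
carry_out(rows=[0,0,0,0,0,0,0,0,0,0,0,0,0,0,0,0,0,0,0,0,0,0,0,0,0,0,0,0,0,0,0,0], fingers=40, squeeze=45)

```text
time_s: 4.7
position: [0.4794, 0.1622, 0.0138]
eef_rot: [-1.565, -0.158, 0.158]
force: [-0.5, 1.8, 2.4]
gripper_width: 0.0467
```

```bash
python3 go.py .4797 .1623 .014;python3 -c "
from h import *
p,d=snap('scene','s3');r=cv2.resize(p[140:250,300:440],None,fx=5,fy=5,interpolation=cv2.INTER_CUBIC);cv2.imwrite('pics/s3c.png',r[:,:,::-1])"
```

```text
t 4.7 p [479.4  162.24  13.82] F [-0.5  1.8  2.4] M [0.28 0.16 0.04] w 46.74 q6 -1.513
toolx [9.798e-01 1.999e-01 3.000e-04] tooly [ 2.e-04  3.e-04 -1.e+00] toolz [-1.999e-01  9.798e-01  2.000e-04] jaw yaw 101.53161744287067
shift mm (tool) [ 0.3 -0.2  0. ]
```

View pics/s3c.png

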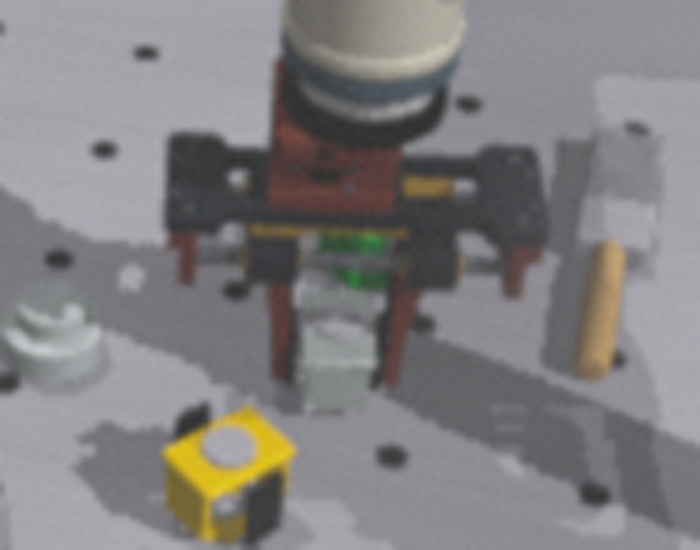

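Request:
carry_out(rows=[0,-4,0,0,0,-14,0,0,0,-34,0,0,0,-60,0,0,0,-85,0,0,0,-103,0,0,0,-110,0,0,0,-112,0,0,0,-112,0,0,0,-112,0,0])

```text
time_s: 5.75
position: [0.4787, 0.1619, 0.1242]
eef_rot: [-1.565, -0.156, 0.16]
force: [-0.3, 0.6, -3.5]
gripper_width: 0.0464
```

```bash
python3 go.py .4826 -.2075 .125;python3 -c "
from h import *
p,d=snap('scene','s4');r=cv2.resize(p[110:220,300:440],None,fx=5,fy=5,interpolation=cv2.INTER_CUBIC);cv2.imwrite('pics/s4c.png',r[:,:,::-1])"
```

```text
t 5.75 p [478.71 161.88 124.16] F [-0.3  0.6 -3.5] M [ 0.04  0.   -0.  ] w 46.44 q6 -1.513
toolx [ 0.9798  0.1998 -0.0024] tooly [-2.4e-03 -7.0e-04 -1.0e+00] toolz [-1.998e-01  9.798e-01 -2.000e-04] jaw yaw 101.52485230559992
shift mm (tool) [ -70.    -0.6 -362.7]
```

View pics/s4c.png

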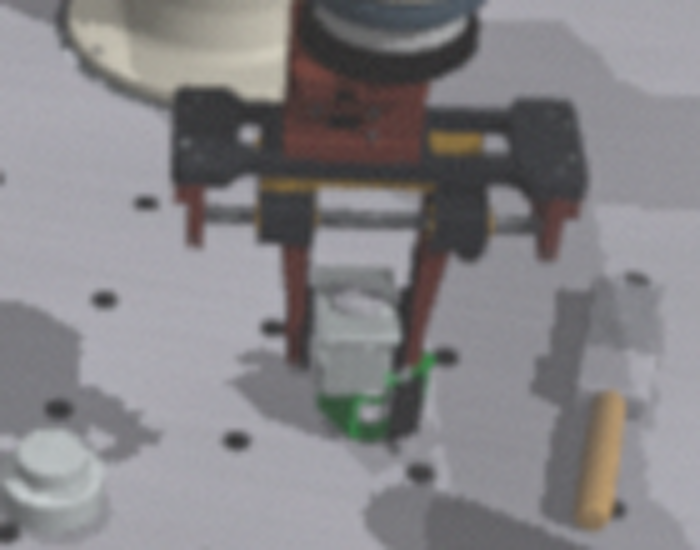

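Request:
carry_out(rows=[-3,-10,-15,0,-10,-15,-50,0,-19,-15,-97,0,-28,-15,-144,-0.01,-37,-15,-191,-0.02,-47,-15,-238,-0.03,-56,-15,-285,-0.04,-64,-15,-325,-0.05,-69,-15,-352,-0.05,-71,-15,-363,-0.05])

```text
time_s: 6.8
position: [0.4813, -0.211, 0.1406]
eef_rot: [-1.563, -0.194, 0.195]
force: [0.6, 0.1, -3.0]
gripper_width: 0.0467
```

Request:
carry_out(rows=[0,0,0,0,0,0,0,0,0,0,0,0,0,0,0,0,0,0,0,0])

```text
time_s: 7.3
position: [0.4825, -0.2068, 0.1408]
eef_rot: [-1.562, -0.199, 0.198]
force: [0.5, -0.6, -2.8]
gripper_width: 0.0464
```

```bash
python3 go.py .4826 -.2075 .111;python3 -c "
from h import *
p,d=snap('scene','s5');r=cv2.resize(p[80:220,140:320],None,fx=4,fy=4,interpolation=cv2.INTER_CUBIC);cv2.imwrite('pics/s5c.png',r[:,:,::-1])"
```

```text
t 7.3 p [ 482.53 -206.84  140.79] F [ 0.5 -0.6 -2.8] M [ 0.04  0.08 -0.02] w 46.39 q6 -2.293
toolx [9.682e-01 2.501e-01 2.000e-04] tooly [ 2.e-04 -0.e+00 -1.e+00] toolz [-2.501e-01  9.682e-01 -1.000e-04] jaw yaw 104.48223576963528
shift mm (tool) [-0.1 29.8 -0.7]
```

View pics/s5c.png

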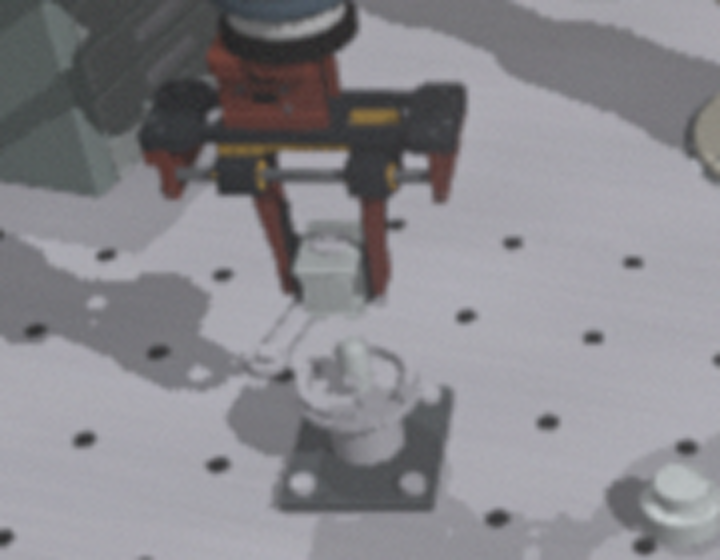

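Request:
carry_out(rows=[0,8,0,0,0,18,0,0,0,26,0,0,0,28,0,0,0,28,0,0,0,28,0,0])

```text
time_s: 7.95
position: [0.4824, -0.2079, 0.1128]
eef_rot: [-1.562, -0.197, 0.197]
force: [0.1, -1.0, -3.1]
gripper_width: 0.0468
```

```bash
python3 go.py .4826 -.2075 .1085;python3 -c "
from h import *
p,d=snap('scene','s6');r=cv2.resize(p[120:220,160:290],None,fx=6,fy=6,interpolation=cv2.INTER_CUBIC);cv2.imwrite('pics/s6c.png',r[:,:,::-1])"
```

```text
t 7.95 p [ 482.39 -207.85  112.8 ] F [ 0.1 -1.  -3.1] M [ 0.02 -0.03  0.03] w 46.84 q6 -2.294
toolx [9.686e-01 2.485e-01 2.000e-04] tooly [ 2.e-04 -1.e-04 -1.e+00] toolz [-2.485e-01  9.686e-01 -1.000e-04] jaw yaw 104.38766447179106
shift mm (tool) [0.3 4.3 0.3]
```

View pics/s6c.png

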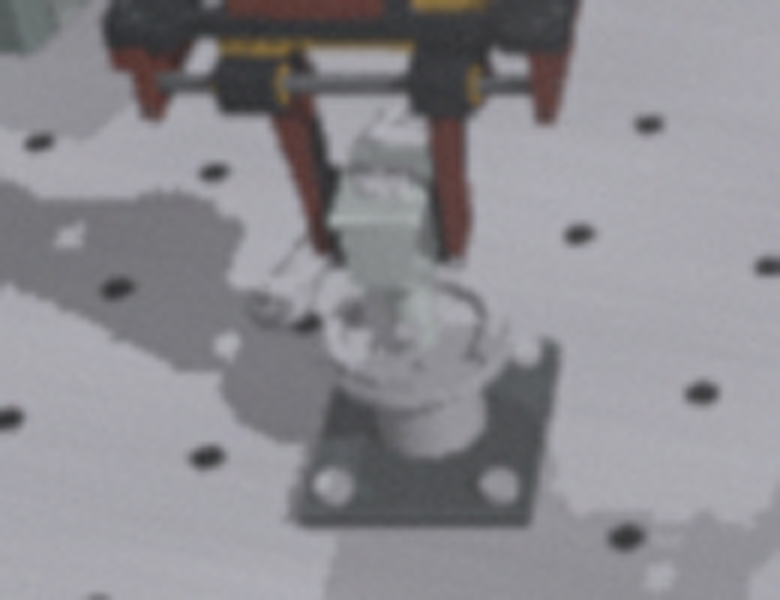

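Request:
carry_out(rows=[0,1.5,0,0,0,3,0,0,0,4,0,0,0,4.5,0,0,0,4.5,0,0])

```text
time_s: 8.5
position: [0.4823, -0.2078, 0.108]
eef_rot: [-1.562, -0.197, 0.197]
force: [0.6, -0.8, -2.8]
gripper_width: 0.0466
```

```bash
python3 go.py .4826 -.2075 .1085
```

```text
t 8.5 p [ 482.28 -207.76  108.04] F [ 0.6 -0.8 -2.8] M [ 0.02 -0.03  0.02] w 46.61 q6 -2.294
toolx [ 9.686e-01  2.486e-01 -1.000e-04] tooly [-1.e-04  1.e-04 -1.e+00] toolz [-2.486e-01  9.686e-01  1.000e-04] jaw yaw 104.39396249429942
shift mm (tool) [ 0.4 -0.5  0.2]
```

Request:
carry_out(rows=[0,1,0,0,0,2,0,0,0,2,0,0,0,2,0,0])

```text
time_s: 8.9
position: [0.4823, -0.2078, 0.1061]
eef_rot: [-1.562, -0.197, 0.197]
force: [1.1, 1.0, -3.4]
gripper_width: 0.047
```

Request:
carry_out(rows=[0,1,0,0,0,2,0,0,0,2,0,0,0,2,0,0])

```text
time_s: 9.3
position: [0.4823, -0.2077, 0.1041]
eef_rot: [-1.562, -0.197, 0.197]
force: [-0.8, 0.6, -2.6]
gripper_width: 0.0466
```

Request:
carry_out(rows=[0,1,0,0,0,2,0,0,0,3,0,0,0,4,0,0,0,4,0,0,0,4,0,0])

```text
time_s: 9.9
position: [0.4822, -0.2076, 0.0999]
eef_rot: [-1.561, -0.197, 0.197]
force: [-1.0, 1.9, -1.9]
gripper_width: 0.0467
```

```bash
python3 go.py .4826 -.2075 .09
```

```text
t 9.9 p [ 482.25 -207.57   99.95] F [-1.   1.9 -1.9] M [ 0.48  0.04 -0.01] w 46.68 q6 -2.293
toolx [ 9.686e-01  2.486e-01 -2.000e-04] tooly [-3.e-04  5.e-04 -1.e+00] toolz [-2.486e-01  9.686e-01  5.000e-04] jaw yaw 104.39612207952172
shift mm (tool) [ 0.4  9.9 -0. ]
```

Request:
carry_out(rows=[0,1,0.4,0,0,2,0.4,0,0,3,0.4,0,0,4,0.4,0,0,4,0.4,0,0,4,0.4,0])

```text
time_s: 10.5
position: [0.4822, -0.2074, 0.0959]
eef_rot: [-1.562, -0.197, 0.197]
force: [0.3, 0.5, -3.4]
gripper_width: 0.0468
```

```bash
python3 go.py .4826 -.2075 .09
```

```text
t 10.5 p [ 482.16 -207.42   95.94] F [ 0.3  0.5 -3.4] M [ 0.32 -0.01  0.01] w 46.82 q6 -2.293
toolx [ 9.686e-01  2.485e-01 -2.000e-04] tooly [-2.e-04 -0.e+00 -1.e+00] toolz [-0.2485  0.9686  0.    ] jaw yaw 104.38841899420936
shift mm (tool) [ 0.4  5.9 -0.2]
```

Request:
carry_out(rows=[0,1,0.3,0,0,2,0.3,0,0,3,0.3,0,0,4,0.3,0,0,5,0.3,0,0,5,0.3,0,0,5,0.3,0])

```text
time_s: 11.2
position: [0.4821, -0.2072, 0.0911]
eef_rot: [-1.562, -0.197, 0.197]
force: [0.3, -0.3, -2.3]
gripper_width: 0.0465
```

```bash
python3 go.py .4826 -.2075 .09
```

```text
t 11.2 p [ 482.14 -207.16   91.11] F [ 0.3 -0.3 -2.3] M [ 0.05 -0.02 -0.02] w 46.53 q6 -2.293
toolx [ 0.9686  0.2485 -0.    ] tooly [-0.e+00 -1.e-04 -1.e+00] toolz [-2.485e-01  9.686e-01 -1.000e-04] jaw yaw 104.38788944639347
shift mm (tool) [ 0.4  1.1 -0.4]
```

Centred on the pin with no load. Next I'll feel for the bar, which should touch at a TCP height of about 89.5 mm.

Request:
carry_out(rows=[0,1,0,0,0,2,0,0,0,2.5,0,0,0,3,0,0,0,3,0,0])

```text
time_s: 11.7
position: [0.4821, -0.2071, 0.088]
eef_rot: [-1.562, -0.197, 0.197]
force: [0.2, -0.4, -4.1]
gripper_width: 0.0469
```

```bash
python3 go.py .4826 -.2075 .09
```

```text
t 11.7 p [ 482.12 -207.06   88.01] F [ 0.2 -0.4 -4.1] M [ 0.08  0.01 -0.  ] w 46.94 q6 -2.293
toolx [ 9.686e-01  2.486e-01 -1.000e-04] tooly [-1.e-04  1.e-04 -1.e+00] toolz [-2.486e-01  9.686e-01  1.000e-04] jaw yaw 104.39417953662962
shift mm (tool) [ 0.4 -2.  -0.5]
```

Request:
carry_out(rows=[0,1,0,0,0,2,0,0,0,2.5,0,0,0,3,0,0,0,3,0,0])

```text
time_s: 12.2
position: [0.4821, -0.2071, 0.085]
eef_rot: [-1.562, -0.197, 0.197]
force: [0.3, 0.4, -3.1]
gripper_width: 0.0471
```

```bash
python3 go.py .4826 -.2075 .074;python3 -c "
from h import *
p,d=snap('scene','s7');r=cv2.resize(p[120:220,160:290],None,fx=6,fy=6,interpolation=cv2.INTER_CUBIC);cv2.imwrite('pics/s7c.png',r[:,:,::-1])"
```

```text
t 12.2 p [ 482.1  -207.08   85.03] F [ 0.3  0.4 -3.1] M [-0.    0.01  0.02] w 47.05 q6 -2.293
toolx [ 9.686e-01  2.486e-01 -2.000e-04] tooly [-2.e-04  0.e+00 -1.e+00] toolz [-2.486e-01  9.686e-01  1.000e-04] jaw yaw 104.39473326609956
shift mm (tool) [ 0.4 11.  -0.5]
```

View pics/s7c.png

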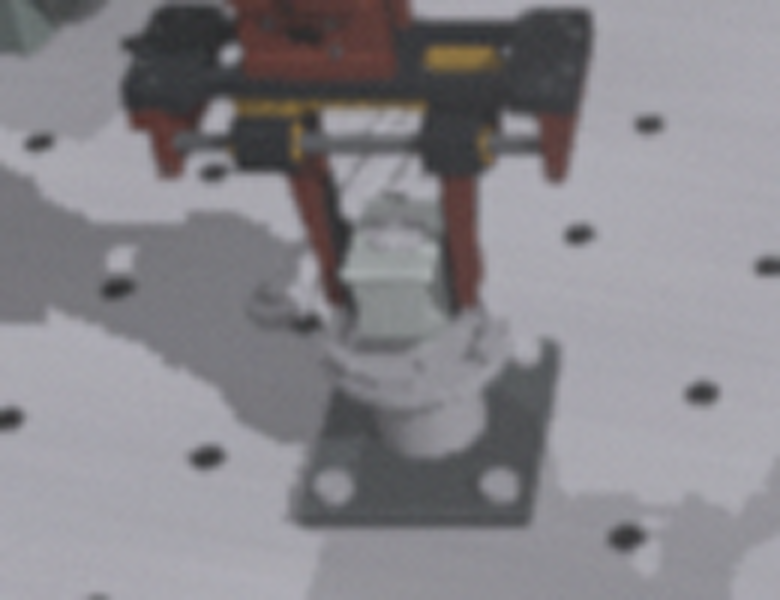

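The cap is on the pin and already below bar height, and I feel no contact, so the slot is in line. I'll keep going down.

Request:
carry_out(rows=[0,1,0,0,0,2,0,0,0,3,0,0,0,4,0,0,0,5,0,0,0,5,0,0])

```text
time_s: 12.85
position: [0.482, -0.2071, 0.0799]
eef_rot: [-1.562, -0.197, 0.197]
force: [-1.2, 0.6, -3.0]
gripper_width: 0.0469
```

Request:
carry_out(rows=[0,1,0,0,0,2,0,0,0,3,0,0,0,4,0,0,0,4,0,0])

```text
time_s: 13.35
position: [0.4821, -0.2071, 0.0759]
eef_rot: [-1.562, -0.197, 0.197]
force: [0.2, -0.2, -3.9]
gripper_width: 0.0465
```

```bash
python3 go.py .4826 -.2075 .074
```

```text
t 13.35 p [ 482.06 -207.07   75.91] F [ 0.2 -0.2 -3.9] M [0.03 0.08 0.03] w 46.5 q6 -2.293
toolx [ 9.686e-01  2.485e-01 -2.000e-04] tooly [-3.e-04  2.e-04 -1.e+00] toolz [-2.485e-01  9.686e-01  2.000e-04] jaw yaw 104.38951778242583
shift mm (tool) [ 0.4  1.9 -0.6]
```

Request:
carry_out(rows=[0,0.7,0,0,0,1.4,0,0,0,1.4,0,0])

```text
time_s: 13.65
position: [0.4821, -0.2071, 0.0746]
eef_rot: [-1.562, -0.197, 0.197]
force: [-0.2, 0.5, -3.1]
gripper_width: 0.0467
```

Request:
carry_out(rows=[0,0.5,0,0,0,0.8,0,0,0,0.8,0,0])

```text
time_s: 13.95
position: [0.4821, -0.2071, 0.0739]
eef_rot: [-1.562, -0.197, 0.197]
force: [-0.3, 0.5, -2.9]
gripper_width: 0.0467
```

```bash
python3 go.py .4826 -.2075 .074
```

```text
t 13.95 p [ 482.13 -207.11   73.9 ] F [-0.3  0.5 -2.9] M [ 0.06  0.06 -0.06] w 46.74 q6 -2.293
toolx [ 0.9686  0.2485 -0.    ] tooly [-0. -0. -1.] toolz [-0.2485  0.9686 -0.    ] jaw yaw 104.39078735853938
shift mm (tool) [ 0.4 -0.1 -0.5]
```

Request:
carry_out(rows=[0,0.5,0,0,0,0.6,0,0,0,0.6,0,0])

```text
time_s: 14.25
position: [0.4822, -0.2071, 0.0738]
eef_rot: [-1.562, -0.197, 0.197]
force: [-1.6, 0.1, 0.5]
gripper_width: 0.0469
```

Request:
carry_out(rows=[0,0.5,0,0,0,0.6,0,0,0,0.6,0,0])

```text
time_s: 14.55
position: [0.4822, -0.2071, 0.0738]
eef_rot: [-1.562, -0.198, 0.197]
force: [-3.3, 1.4, 4.3]
gripper_width: 0.0464
```

The cap is seated on the flange, with contact at TCP z 73.8 mm as predicted. I'll ease off the push a little and turn clockwise.

Request:
carry_out(rows=[-0.4,-0.5,0.1,0,-0.4,-0.6,0.1,0.04,-0.4,-0.6,0.1,0.1,-0.4,-0.6,0.1,0.16,-0.4,-0.6,0.1,0.22,-0.4,-0.6,0.1,0.28,-0.4,-0.6,0.1,0.3,-0.4,-0.6,0.1,0.3])

```text
time_s: 15.35
position: [0.4819, -0.2074, 0.0738]
eef_rot: [-1.571, 0.037, -0.039]
force: [-1.6, 0.6, 3.6]
gripper_width: 0.0466
```

```bash
python3 go.py .4826 -.2075 .074
```

```text
t 15.35 p [ 481.92 -207.45   73.82] F [-1.6  0.6  3.6] M [ 0.08  0.38 -0.03] w 46.61 q6 -1.994
toolx [ 9.988e-01 -4.830e-02  8.000e-04] tooly [ 7.e-04 -8.e-04 -1.e+00] toolz [ 4.830e-02  9.988e-01 -8.000e-04] jaw yaw 87.2300937380594
shift mm (tool) [ 0.7 -0.2 -0. ]
```

Request:
carry_out(rows=[-0.2,-0.2,0,0.05,-0.2,-0.2,0,0.11,-0.2,-0.2,0,0.17,-0.2,-0.2,0,0.23,-0.2,-0.2,0,0.29,-0.2,-0.2,0,0.34,-0.2,-0.2,0,0.34,-0.2,-0.2,0,0.34])

```text
time_s: 16.15
position: [0.482, -0.2072, 0.0738]
eef_rot: [-1.55, 0.302, -0.305]
force: [1.2, 1.0, 2.5]
gripper_width: 0.0471
```

```bash
python3 go.py .4826 -.2075 .074
```

```text
t 16.15 p [ 482.05 -207.21   73.82] F [1.2 1.  2.5] M [ 0.01 -0.15 -0.04] w 47.13 q6 -1.655
toolx [ 0.9261 -0.3772  0.0014] tooly [ 1.4e-03 -4.0e-04 -1.0e+00] toolz [3.772e-01 9.261e-01 1.000e-04] jaw yaw 67.83733079437368
shift mm (tool) [ 0.6 -0.2 -0.1]
```

Turned 36.6° with no torque yet. From here I'll take small steps to feel for the stop.

Request:
carry_out(rows=[0,0,0,0.04,0,0,0,0.08,0,0,0,0.08])

```text
time_s: 16.45
position: [0.4819, -0.2072, 0.0738]
eef_rot: [-1.54, 0.366, -0.367]
force: [-0.4, 0.7, 4.0]
gripper_width: 0.0467
```

```bash
python3 go.py
```

```text
t 16.45 p [ 481.89 -207.17   73.84] F [-0.4  0.7  4. ] M [-0.03 -0.08 -0.11] w 46.72 q6 -1.574
toolx [ 0.8926 -0.4508  0.001 ] tooly [ 9.e-04 -4.e-04 -1.e+00] toolz [4.508e-01 8.926e-01 1.000e-04] jaw yaw 63.20601966277594
```

Request:
carry_out(rows=[0,0,0,0.02,0,0,0,0.04,0,0,0,0.04])

```text
time_s: 16.75
position: [0.4818, -0.2072, 0.0738]
eef_rot: [-1.534, 0.399, -0.4]
force: [0.8, -0.1, 4.6]
gripper_width: 0.0468
```

```bash
python3 go.py
```

```text
t 16.75 p [ 481.75 -207.16   73.8 ] F [ 0.8 -0.1  4.6] M [ 0.02 -0.11 -0.04] w 46.81 q6 -1.533
toolx [ 8.732e-01 -4.873e-01  6.000e-04] tooly [ 6.e-04 -2.e-04 -1.e+00] toolz [4.873e-01 8.732e-01 1.000e-04] jaw yaw 60.83407914045387
```

Request:
carry_out(rows=[0,0,0,0.02,0,0,0,0.03,0,0,0,0.03])

```text
time_s: 17.05
position: [0.4817, -0.2072, 0.0738]
eef_rot: [-1.529, 0.422, -0.423]
force: [1.4, 0.0, 6.4]
gripper_width: 0.0469
```

```bash
python3 go.py
```

```text
t 17.05 p [ 481.68 -207.17   73.82] F [1.4 0.  6.4] M [-0.02 -0.12  0.06] w 46.94 q6 -1.503
toolx [ 8.581e-01 -5.134e-01  5.000e-04] tooly [ 5.e-04 -2.e-04 -1.e+00] toolz [0.5134 0.8581 0.    ] jaw yaw 59.10870791703166
```

Request:
carry_out(rows=[0,0,0,0.02,0,0,0,0.03,0,0,0,0.03])

```text
time_s: 17.35
position: [0.4815, -0.2071, 0.0738]
eef_rot: [-1.525, 0.446, -0.446]
force: [-0.4, 0.9, 4.9]
gripper_width: 0.0469
```

```bash
python3 go.py
```

```text
t 17.35 p [ 481.53 -207.08   73.81] F [-0.4  0.9  4.9] M [0.02 0.02 0.2 ] w 46.88 q6 -1.473
toolx [ 8.426e-01 -5.386e-01  1.000e-04] tooly [ 1.e-04 -0.e+00 -1.e+00] toolz [ 0.5386  0.8426 -0.    ] jaw yaw 57.41249721207716
```

Request:
carry_out(rows=[0,0,0,0.015,0,0,0,0.015,0,0,0,0.015])

```text
time_s: 17.65
position: [0.4815, -0.207, 0.0738]
eef_rot: [-1.522, 0.457, -0.457]
force: [-1.0, 0.7, 5.5]
gripper_width: 0.0465
```

```bash
python3 go.py
```

```text
t 17.65 p [ 481.53 -207.04   73.79] F [-1.   0.7  5.5] M [0.05 0.08 0.18] w 46.5 q6 -1.458
toolx [ 0.8346 -0.5509  0.    ] tooly [ 0. -0. -1.] toolz [ 0.5509  0.8346 -0.    ] jaw yaw 56.57248963970057
```

Request:
carry_out(rows=[0,0,0,0])

```text
time_s: 17.75
position: [0.4815, -0.2071, 0.0738]
eef_rot: [-1.522, 0.457, -0.457]
force: [-0.4, 0.9, 5.0]
gripper_width: 0.0465
```

```bash
python3 go.py
```

```text
t 17.75 p [ 481.51 -207.06   73.82] F [-0.4  0.9  5. ] M [0.03 0.01 0.18] w 46.54 q6 -1.458
toolx [ 0.8346 -0.5509  0.    ] tooly [ 0. -0. -1.] toolz [ 0.5509  0.8346 -0.    ] jaw yaw 56.570141200720926
```

Request:
carry_out(rows=[0,0,0,0.02,0,0,0,0.02,0,0,0,0.02])

```text
time_s: 18.05
position: [0.4815, -0.2071, 0.0738]
eef_rot: [-1.519, 0.473, -0.473]
force: [-0.5, 0.2, 4.9]
gripper_width: 0.0465
```

```bash
python3 go.py;python3 -c "
from h import *
p,d=snap('scene','s8');r=cv2.resize(p[120:220,160:290],None,fx=6,fy=6,interpolation=cv2.INTER_CUBIC);cv2.imwrite('pics/s8c.png',r[:,:,::-1])"
```

```text
t 18.05 p [ 481.5  -207.07   73.79] F [-0.5  0.2  4.9] M [0.07 0.03 0.24] w 46.5 q6 -1.438
toolx [ 0.8234 -0.5675  0.    ] tooly [-0. -0. -1.] toolz [ 0.5675  0.8234 -0.    ] jaw yaw 55.42610649080276
```

View pics/s8c.png

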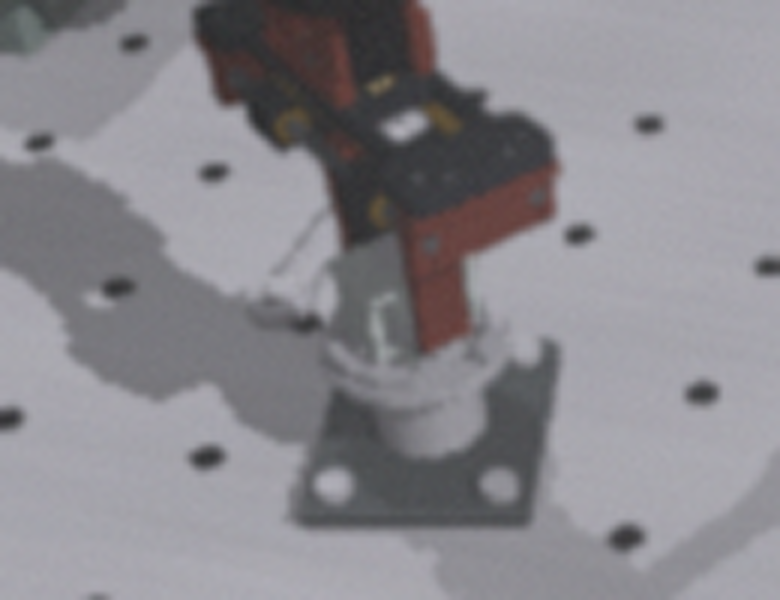

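The torque is rising steadily (0.06, 0.20, 0.24 N m), so that is the sprung stop. I'll back off slightly and open the fingers.

Request:
carry_out(rows=[0,-0.3,0,-0.02,0,-0.4,0,-0.02,0,-0.4,0,-0.02])

```text
time_s: 18.4
position: [0.4815, -0.2071, 0.0738]
eef_rot: [-1.522, 0.457, -0.457]
force: [1.0, 0.4, 3.3]
gripper_width: 0.0467
```

Request:
carry_out(rows=[0,0,0,0,0,0,0,0,0,0,0,0,0,0,0,0,0,0,0,0,0,0,0,0], fingers=70)

```text
time_s: 19.0
position: [0.4812, -0.207, 0.0735]
eef_rot: [-1.522, 0.458, -0.457]
force: [0.2, 0.5, -0.3]
gripper_width: 0.0699
```

```bash
python3 go.py;python3 -c "
from h import *
p,d=snap('scene','s9');r=cv2.resize(p[120:220,160:290],None,fx=6,fy=6,interpolation=cv2.INTER_CUBIC);cv2.imwrite('pics/s9c.png',r[:,:,::-1])"
```

```text
t 19.0 p [ 481.25 -206.98   73.45] F [ 0.2  0.5 -0.3] M [ 0.02 -0.03  0.01] w 69.95 q6 -1.458
toolx [ 0.8343 -0.5513 -0.001 ] tooly [-9.e-04  4.e-04 -1.e+00] toolz [ 5.513e-01  8.343e-01 -1.000e-04] jaw yaw 56.54278877741411
```

View pics/s9c.png

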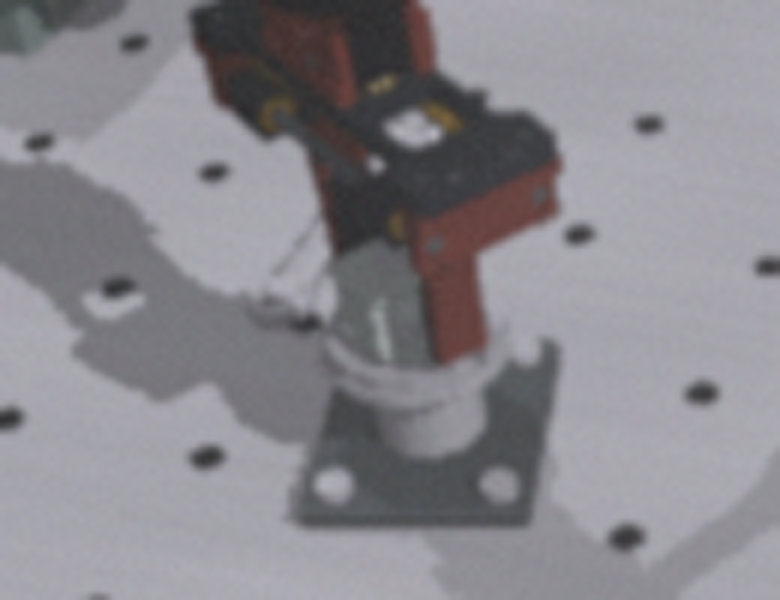

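The fingers are clear. The tab springs resist with 6 N, so a 3 N touch should show the width across the pads without pressing them in.

Request:
carry_out(rows=[0,0,0,0,0,0,0,0,0,0,0,0,0,0,0,0,0,0,0,0,0,0,0,0], fingers=52, squeeze=3)

```text
time_s: 19.65
position: [0.4815, -0.2071, 0.0739]
eef_rot: [-1.522, 0.457, -0.457]
force: [0.1, 0.4, -0.5]
gripper_width: 0.0608
```

Request:
carry_out(rows=[0,0,0,0,0,0,0,0,0,0,0,0,0,0,0,0])

```text
time_s: 20.05
position: [0.4815, -0.2071, 0.0739]
eef_rot: [-1.522, 0.457, -0.457]
force: [0.2, -1.3, -1.6]
gripper_width: 0.0602
```

```bash
python3 go.py
```

```text
t 20.05 p [ 481.48 -207.11   73.9 ] F [ 0.2 -1.3 -1.6] M [-0.1   0.02  0.04] w 60.16 q6 -1.458
toolx [ 8.344e-01 -5.512e-01 -1.000e-04] tooly [-1.e-04 -0.e+00 -1.e+00] toolz [ 5.512e-01  8.344e-01 -1.000e-04] jaw yaw 56.54970076418047
```

It reads 60.2 mm across the pads, so both tabs are fully out. I'll open and retreat upward.

Request:
carry_out(rows=[0,0,0,0,0,0,0,0,0,0,0,0,0,0,0,0,0,0,0,0], fingers=80, squeeze=20)

```text
time_s: 20.55
position: [0.4816, -0.2071, 0.074]
eef_rot: [-1.522, 0.457, -0.457]
force: [-0.1, 0.2, 0.1]
gripper_width: 0.08
```

Request:
carry_out(rows=[0,-5,0,0,0,-15,0,0,0,-35,0,0,0,-65,0,0,0,-95,0,0,0,-115,0,0,0,-125,0,0,0,-130,0,0,0,-130,0,0,0,-130,0,0])

```text
time_s: 21.55
position: [0.4812, -0.2069, 0.2027]
eef_rot: [-1.522, 0.459, -0.456]
force: [1.3, -0.1, 0.3]
gripper_width: 0.08
```

Request:
carry_out(rows=[-10,0,0,0,-30,0,0,0,-60,0,0,0,-90,0,0,0,-120,0,0,0,-140,0,0,0,-150,0,0,0,-150,0,0,0,-150,0,0,0])

```text
time_s: 22.45
position: [0.3566, -0.1246, 0.2037]
eef_rot: [-1.522, 0.457, -0.458]
force: [0.0, 0.7, 0.3]
gripper_width: 0.0799
```

```bash
python3 -c "
from h import *
from go import st
st()
p,d=snap('scene','s10');q,e=snap('top','t10')
D=np.median([bot.camera('top')[1] for _ in range(6)],0);W=cloud('top',D)
m=np.zeros(D.shape,bool);m[178:232,380:432]=1
C=W[m&(W[...,2]>.096)&(W[...,2]<.115)].astype(np.float32)
print(len(C),C.mean(0),np.median(C[:,2]),cv2.minAreaRect((C[:,:2]*1000).copy()))
a=cv2.resize(p[140:215,195:265],(420,450),interpolation=cv2.INTER_CUBIC)
b=cv2.resize(q[180:230,382:430],(380,396),interpolation=cv2.INTER_CUBIC)
f=np.zeros((450,800,3),np.uint8);f[:,:420]=a;f[:396,420:]=b;cv2.imwrite('pics/f10.png',f[:,:,::-1])"
```

```text
t 22.45 p [ 356.6  -124.57  203.68] F [0.  0.7 0.3] M [ 0.04  0.02 -0.01] w 79.88 q6 -1.413
toolx [ 8.344e-01 -5.512e-01  2.000e-04] tooly [ 2.e-04 -1.e-04 -1.e+00] toolz [ 0.5512  0.8344 -0.    ] jaw yaw 56.55078999735424
260 [ 0.48208997 -0.20838484  0.10510281] 0.10509181 ((482.57403564453125, -208.71986389160156), (60.10304260253906, 54.163658142089844), 58.42514419555664)
```

View pics/f10.png

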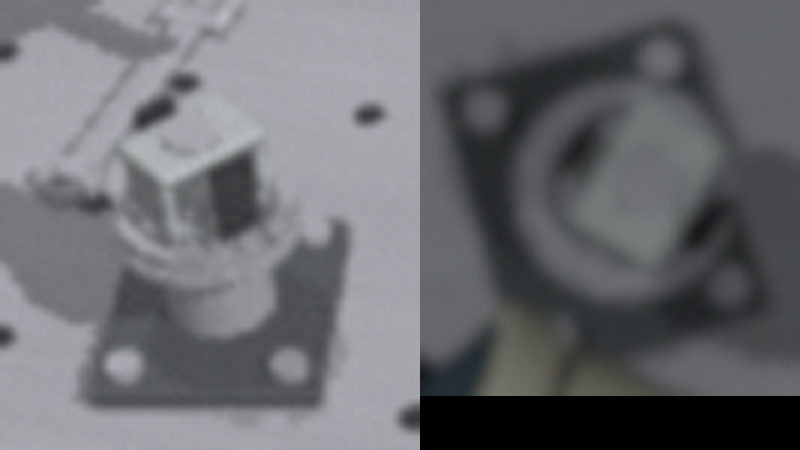

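View pics/t10.png

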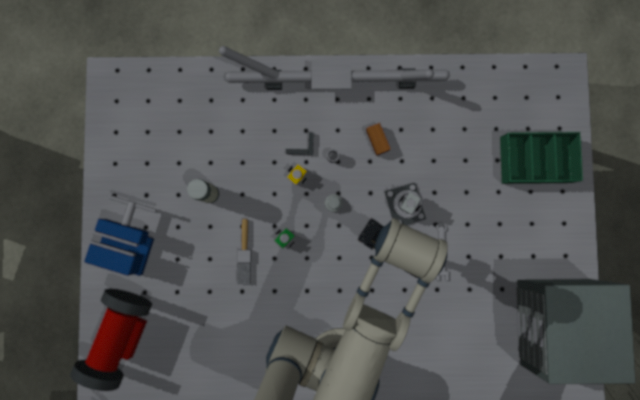

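The cap's top is level at z ≈ 0.105, against an expected 0.104 with the same +1 mm bias seen at the start. It measures 60.1 mm over the pads at about (406,202), on the stub's axis. The bystanders appear where they were. I'm handing it in.

```bash
python3 -c "
from station import bot
print(bot.sign_off())"
```

```text
the job is handed in; nothing more can be done
None
```

The cap is on the stub, turned clockwise to its stop, and both tabs have sprung out and locked. I handed the job in at about 23 s of the 64 s; the hand-in reports no verdict.

**What I did:** I picked the bare aluminium cap (not the green or yellow one) and gripped it with its tabs squeezed. I read the bar's direction from the depth images, about 14° from world x. The cap went down over the pin and bar without catching and reached the flange at the predicted height. I then turned it clockwise about 49° until the torque rose to about 0.24 N m, which was the sprung stop. I backed off slightly, opened the fingers and retreated.

**Last checks:**
- **Tabs:** a 3 N touch measured 60.2 mm across the pads and the depth image 60.1 mm. Sprung out should be 60 mm.
- **Height:** the cap's top is at 105 mm against an expected 104 mm. The same camera also read about 1 mm high before I started.
- **Position:** the cap's centre is within about 1 mm of where the same camera measured the stub.
- **Forces:** the highest wrist readings amounted to about 9 N of push.
- **Other things on the table:** they look unmoved in the last top view, which I checked by eye only. The arm hides part of the spanner there.

**Disagreement:** the two cameras put the stub 1–2 mm apart, which is within the calibration error. A small side force on the pin corrected this on the way down. No check failed.

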